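# Switch the laundry machine off and lock it off

### The arm

A 6-joint arm with a two-finger parallel gripper is mounted at the origin on the work surface. World frame = base frame: x ahead of the robot, y to its left, z up, the work surface at z = 0. Lengths are in m, angles in rad, forces in N, time in s.
With the tool pointing down it reaches from about 0.3 to 0.775 m from the base axis. Payload 14.6 kg.
Tool frame: the origin (TCP) lies between the finger pads; the fingertips stand ctrl.tip_extent ahead of it and the grasp point (between the pads) lies 3 mm ahead of it (ctrl.tip_extent is the distance from the TCP to the fingertips, in m); z points along the fingers, y is the line along which they close (so a half turn about z gives the same grasp; the last joint's range is limited). The gripper opens to 94 mm and grips with 3 to 60 N. Pads are 16 mm wide; open, the fingers measure 119 mm over their backs; the gripper's body (75 mm by 177 mm) begins 78 mm behind the grasp point.
Start: joints at [1.19, 0.3, 1.521, -0, 1.321, -0.067], TCP at [0.17, 0.523, 0.227] pointing down, gripper open.
Joint ranges: [-3.03, 3.03], [-0.79, 2.21], [0.23, 2.52], [-1.04, 4.18], [0, 3.07], [-2.55, 2.55]. Speed limits (rad/s): [2.22, 2.22, 2.57, 3.14, 3.14, 3.14].

### API

Orientations are given as [roll, pitch, yaw] about the fixed x, y, z axes, in that order (R = Rz(yaw) Ry(pitch) Rx(roll)).
In Python, from station import ctrl gives the robot as it stands.
- The arm moves only by the shell command python3 shift.py 'ROWS' [OPENING] [FORCE]. ROWS is a JSON list of rows, 1 to 10 of them, each of 6 numbers: dx, dy, dz in m, then a rotation vector rx, ry, rz in rad; each row shifts and turns the commanded pose from where the row before left it, along the tool's axes as they then stand; what a row does not reach is not made up. A row lasts 1/10 s, in which the tool goes at most 0.05 m and 0.15 rad, less where a joint would pass 70% of its speed; a pose out of reach is approached as far as the arm can. OPENING is the finger opening in m, set as the command begins (- or left out keeps the last). The fingers move at their own pace and stop on an object; FORCE is the grip in N (left out, the last holds). Time passes only in rows, so rows that do not move let the fingers close. It prints the time, the measured TCP pose, the force, the opening and the grip force at its end.
- ctrl.get_obs(): the state, without advancing time (a new reading comes with each control period).
- ctrl.camera(name): name is "scene" or "top" or "wrist"; returns a dict with "pixels" (480x640x3 uint8, blue, green, red), "fx", "fy", "cx", "cy" (pixels), "extrinsics" (4x4, takes a point from camera to world coordinates). Camera axes: x right, y up, looking along -z (the intrinsics and any distortion apply to the point x, -y, -z); pixel columns grow to the right and rows downward; lengths in m; the calibration is good to about 2 mm. A picture is of the moment at which its call begins. There is no depth.
- ctrl.hand_in(): hands the job in; it is judged then, once.
The state is a dict: "time_s": time; "qpos": joint angles; "joint_vel": joint speeds; "tau": joint torques, N m; "ee_pos": TCP position; "eef_rot": TCP orientation; "force": force on the tool from outside, world axes, zero at the start; "moment": the same for the moment, N m; "grip_width": finger opening in m; "grip_force": force on a finger pad.
Only numpy, scipy, OpenCV 4.12 (cv2) and the standard library are available. Lean on these libraries where they do the work, as an engineer would, in place of code of your own. Each camera call takes 0.05 s, during which the arm holds its last target. There are 200 camera calls.

### The job

Switch the washer and dryer off: push the big toggle over on the white box until it snaps to its other side. Then lock it off with the black block from its stand: use the block to press the sprung jaw back and slip it upright into the gap, its underside flat on the box's top and centred across the toggle, and let go so that the jaw holds it against the fixed posts. Leave the small toggle as it is and do not knock over or shift the bottle, spray can, jar and cup standing about.

Things in the scene. Friction and masses are not known exactly. Their poses are not given: they have to be found in the camera images.
- switchbox: White fixed box, 150 (x) x 250 (y) x 55 mm tall; origin at the centre of its underside. On its flat top, in the box's frame: the big toggle (hinge at x 0, y 0), two fixed steel posts, a sprung jaw facing them from +y, the jaw's rear stops (y 54..64 mm, 16 mm tall) and the small lamp toggle (hinge at x 0, y -85 mm).
- slot (a point): Point on the box's top (box frame x 0, y 11, z 55 mm; axes as the box's) where the middle of the block's underside belongs. The fixed posts stand at x -29..-17 and 17..29 mm, y -6..4 mm of the box, 10 mm tall; the seated block stands against their +y faces (y 4 mm), the jaw pressing on its other side.
- main_bat (a joint): Angle of the big toggle, a steel bat 50 mm long, 7.5 mm thick, 10 mm ball end, swinging about the box's x: 0 = on, leaning 0.5 rad to the box's +y over the slot, between the jaw's prongs (tip at y 24 mm, 44 mm above the top); 0.5 = upright; 1.0 = off, leaning to -y. Over-centre spring: snaps over once past 0.5; about 5 N near the tip starts it.
- main_bat_tip (a point): Tip of the big toggle's bat.
- jaw (a joint): Opening of the sprung jaw (m) along the box's +y: 0 closed, 0.012 fully open at a hard stop; 4 N starts it, 7.6 N holds it fully open. Two prongs, x -29..-17 and 17..29 mm, 8 mm thick in y, tops 24 mm above the box's top (14 mm above the fixed posts), joined by a low bar behind. Gap between posts and prongs: 5 mm closed, 17 mm open; on the seated 14 mm block it reads 0.009.
- jaw_face (a point): Midway between the prongs, on the plane of their faces towards the fixed posts, at their top (24 mm above the box's top); moves with the jaw.
- lamp_bat (a joint): Angle of the small lamp toggle, a 26 mm long bat: 0 = leaning to the box's +y, as it starts; 0.8 = leaning to -y. To be left as it is.
- block: Black plastic lock-off block, loose, about 80 g, upright in its stand: lower part 60 (x) x 14 (y) x 55 mm tall, above it a narrower grip 32 (x) x 14 (y) x 35 mm; 90 mm tall in all. Origin at the centre of its underside, z up. The same when turned by half a turn.
- stand: Fixed grey open tray in which the block stands, 80 (x) x 36 (y) x 26 mm tall, walls and floor 4 mm; origin at the centre of its underside.
- detergent: white plastic bottle, 72 mm across, 145 mm tall; loose bystander, leave alone.
- jar: glass jar, 64 mm across, 85 mm tall; loose bystander, leave alone.
- cup: white plastic measuring cup, 68 mm across, 70 mm tall; loose bystander, leave alone.
- spray: aluminium spray can, 52 mm across, 130 mm tall; loose bystander, leave alone.

How it is judged:
By the outcome, as a careful person would: the job done as asked, in the order asked, and still so for the second after the job is handed in, with the robot touching nothing.
It also fails if it takes over 67 s, if anything falls off the work surface, if the arm or the gripper's body presses on something with over 40 N, if the wrist force passes 120 N, or if a joint passes its speed limit or range.

## Working session

There is one attempt and no reset: what is moved stays moved. The work goes in short steps, Python scripts to look and compute and a shell command to move; the robot and the scene stay as the last step left them, time stands still between calls to the robot, and variables do not carry over. Pictures are saved under pics/ and viewed, at most 10 in all, crops included, and the job is handed in when it is done.

```bash
ls; mkdir -p pics
python3 - <<'E'
from station import ctrl
import cv2,pickle
d={}
for n in("scene","top"):
    c=ctrl.camera(n);d[n]=c;cv2.imwrite(f"pics/{n}0.png",c["pixels"]);print(n,{k:v for k,v in c.items() if k!="pixels"})
pickle.dump(d,open("c0.pkl","wb"))
print(ctrl.get_obs(),ctrl.tip_extent)
E
```

```text
pics
shift.py
station.py
scene {'fx': 437.7005721067987, 'fy': 437.7005721067987, 'cx': 328.4494010855092, 'cy': 238.94386728467714, 'extrinsics': array([[ 0.54387143, -0.66874242,  0.5069393 ,  0.99562283],
       [ 0.83911938,  0.43993194, -0.31990398, -0.24195773],
       [-0.00908543,  0.59936922,  0.80042113,  0.77319351],
       [ 0.        ,  0.        ,  0.        ,  1.        ]])}
top {'fx': 493.8935317226159, 'fy': 493.8935317226159, 'cx': 311.4325876594995, 'cy': 245.6807056360933, 'extrinsics': array([[-0.01347328,  0.98990431, -0.14109546,  0.38022798],
       [-0.99990811, -0.01312722,  0.0033832 ,  0.03464115],
       [ 0.00149685,  0.14112808,  0.98999021,  1.3142637 ],
       [ 0.        ,  0.        ,  0.        ,  1.        ]])}
{'time_s': 0.1, 'qpos': array([ 1.19042992e+00,  3.00419876e-01,  1.52149085e+00, -5.21466912e-07,
        1.32071419e+00, -6.66237860e-02]), 'joint_vel': array([-3.87881610e-05, -1.82255130e-03, -3.53065261e-03, -6.77861729e-04,
       -4.70723603e-04, -1.05369926e-03]), 'tau': array([-2.91659535e-04, -5.32643223e+01, -3.53283656e+01,  7.08980835e-02,
        2.34482624e-02, -7.94925973e-05]), 'ee_pos': array([0.16968026, 0.52295556, 0.22695259]), 'eef_rot': array([-3.14056265e+00, -6.82180380e-05,  2.82785013e+00]), 'force': array([ 0.68216708,  0.14437621, -0.50464456]), 'moment': array([-0.02054478,  0.02255201, -0.02396088]), 'grip_force': 0.0, 'grip_width': 0.0943617627404621} 0.022
```

View pics/top0.png

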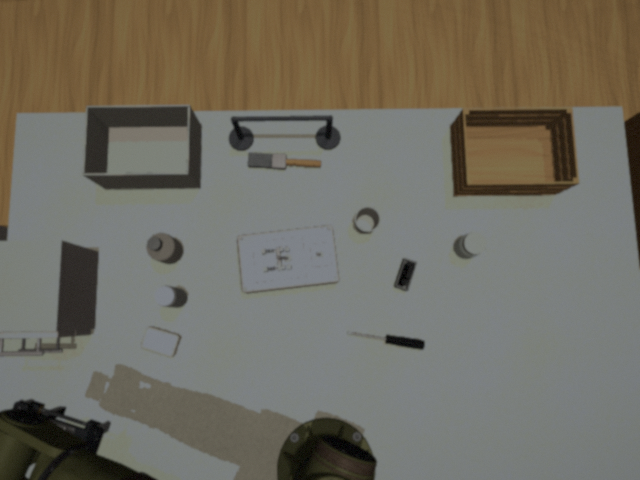

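View pics/scene0.png

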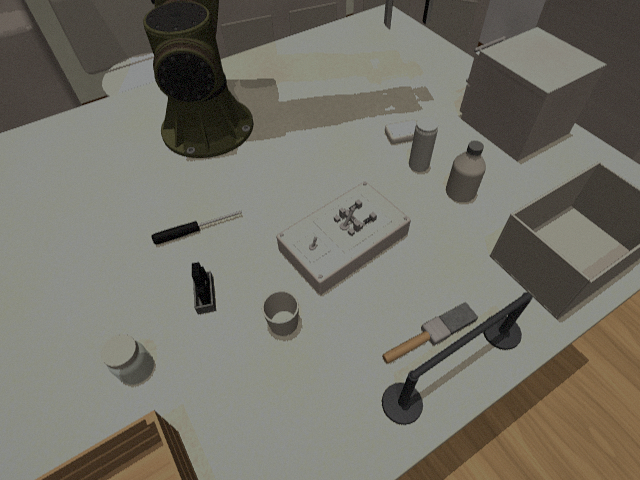

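Top view: box about (288,258) with the small toggle to image right (318,254), so box +y is world +y; stand and block about (404,274); cup (365,221), jar (467,245), can (165,296), bottle (162,248). The scene view agrees. Measuring box and stand next.

```bash
cat > h.py <<'E'
import numpy as np,cv2
def ray(c,u,v):
    d=np.array([(u-c["cx"])/c["fx"],-(v-c["cy"])/c["fy"],-1.]);E=c["extrinsics"]
    return E[:3,3],E[:3,:3]@d
def plane(c,u,v,z):
    o,d=ray(c,u,v);return o+d*(z-o[2])/d[2]
def proj(c,p):
    E=c["extrinsics"];q=E[:3,:3].T@(np.asarray(p,float)-E[:3,3])
    return np.array([c["cx"]+c["fx"]*q[0]/-q[2],c["cy"]-c["fy"]*q[1]/-q[2]])
def tri(c1,p1,c2,p2):
    o1,d1=ray(c1,*p1);o2,d2=ray(c2,*p2)
    s=np.linalg.lstsq(np.c_[d1,-d2],o2-o1,rcond=None)[0]
    a,b=o1+d1*s[0],o2+d2*s[1];return (a+b)/2,np.linalg.norm(a-b)
E
python3 - <<'E'
import pickle,cv2,numpy as np
d=pickle.load(open("c0.pkl","rb"))
t=d["top"]["pixels"];s=d["scene"]["pixels"]
a=cv2.resize(t[215:300,228:428],None,fx=4,fy=4,interpolation=cv2.INTER_CUBIC)
b=cv2.resize(s[170:320,180:420],None,fx=800/240,fy=800/240,interpolation=cv2.INTER_CUBIC)[:,:800]
a=cv2.convertScaleAbs(a,alpha=1.5)
b=cv2.convertScaleAbs(b,alpha=1.5)
cv2.imwrite("pics/crop_t.png",a);cv2.imwrite("pics/crop_s.png",b)
E
```

```text
(no output)
```

View pics/crop_t.png

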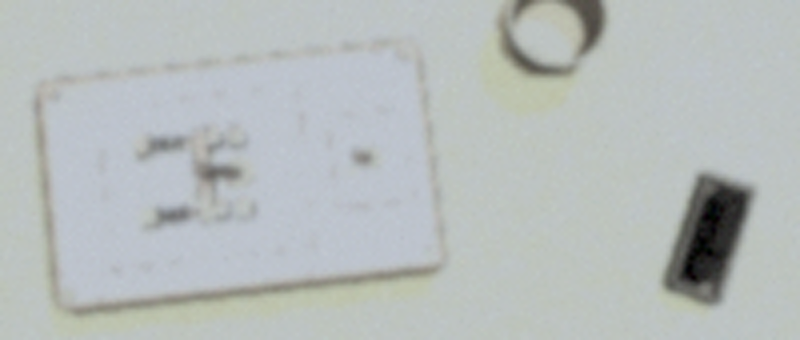

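View pics/crop_s.png

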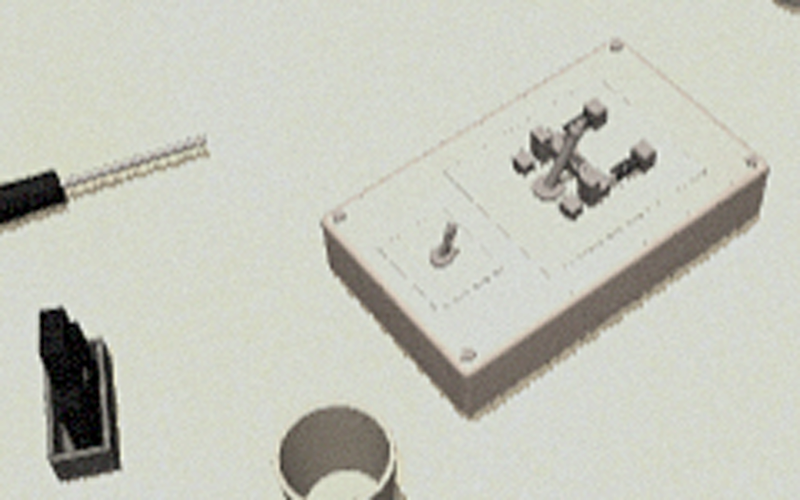

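The crops show the box outline clearly: top-view crop corners about (38,85), (418,42), (443,262), (62,302). The scene crop shows its four corner screws at (617,45), (752,160), (468,355) and (338,217). The block stands in the tray, with its dark top at about (712,235) in the top crop.

Run:
```python
import pickle
from h import *
d=pickle.load(open("c0.pkl","rb"));T,S=d["top"],d["scene"]
def box(c,mask,seed):
    n,l,st,ce=cv2.connectedComponentsWithStats(mask)
    m=(l==l[seed[1],seed[0]]).astype(np.uint8)
    ct=max(cv2.findContours(m,0,1)[0],key=cv2.contourArea);return ct
def frame(P,name):
    i=np.argsort(P@[0,1]) 
    print(name,P.round(4).tolist(),'ctr',P.mean(0).round(4),'sides',[round(float(np.linalg.norm(P[k]-P[k-1])),4) for k in range(4)])
    r=cv2.minAreaRect((P*1000).astype(np.float32));print(r)
im=cv2.GaussianBlur(T["pixels"],(0,0),1).astype(int)
for p in[(260,280),(330,270),(360,260),(250,300)]:print(p,im[p[1],p[0]])
m=((im[:,:,0]-im[:,:,1])>(im[280,260,0]-im[280,260,1]+im[260,370,0]-im[260,370,1])/2).astype(np.uint8)
m=cv2.morphologyEx(m,3,np.ones((9,9)))
ct=box(T,m,(260,280));print(cv2.contourArea(ct),cv2.boundingRect(ct))
P=np.array([plane(T,*(p[0]),.055)[:2] for p in ct])
r=cv2.minAreaRect((P*1000).astype(np.float32));print("box top",r)
# centroid
M=cv2.moments((P*1000).astype(np.float32));print(M['m10']/M['m00'],M['m01']/M['m00'])
# scene: screws
sc=np.array([(617,45),(752,160),(468,355),(338,217)])/(800/240)+[180,170]
Q=np.array([plane(S,*p,.056)[:2] for p in sc]);frame(Q,"screws scene")
tc=np.array([(52,93),(403,53),(432,252),(70,294)])/4+[228,215]
# dark: stand+block
g=cv2.cvtColor(T["pixels"],6)
for th in(45,75):
    ct=box(T,(cv2.GaussianBlur(g,(0,0),.7)<th).astype(np.uint8),(405,275));R=cv2.minAreaRect(ct);print(th,R)
    for z in(.026,.09):
        P=np.array([plane(T,*p,z)[:2] for p in cv2.boxPoints(R)]);frame(P,f"z{z}")
```

```text
(260, 280) [135 129 126]
(330, 270) [136 130 126]
(360, 260) [129 130 126]
(250, 300) [129 130 126]
5188.5 (240, 214, 97, 76)
box top ((545.167724609375, 87.61003112792969), (171.31085205078125, 252.47683715820312), 6.019238471984863)
534.4733076995412 88.35283861453921
screws scene [[0.4556, 0.199], [0.5847, 0.2114], [0.6086, -0.0174], [0.4797, -0.031]] ctr [0.5322 0.0905] sides [0.2313, 0.1297, 0.23, 0.1296]
((532.1651000976562, 90.74320983886719), (129.72348022460938, 231.27139282226562), 5.99143123626709)
45 ((405.550048828125, 273.8500061035156), (9.803058624267578, 24.6657657623291), 18.43494987487793)
z0.026 [[0.46, -0.1914], [0.521, -0.2142], [0.5125, -0.2383], [0.4516, -0.2153]] ctr [ 0.4863 -0.2148] sides [0.0253, 0.0652, 0.0255, 0.0651]
((486.2690124511719, -214.853515625), (25.512372970581055, 65.62629699707031), 69.52164459228516)
z0.09 [[0.456, -0.1802], [0.514, -0.2019], [0.506, -0.2247], [0.4481, -0.2029]] ctr [ 0.481  -0.2024] sides [0.0241, 0.0619, 0.0242, 0.0619]
((481.0009460449219, -202.45877075195312), (24.24492645263672, 62.366031646728516), 69.52164459228516)
75 ((404.6500244140625, 274.0500183105469), (13.28156566619873, 28.776723861694336), 18.434947967529297)
z0.026 [[0.4559, -0.1829], [0.5272, -0.2095], [0.5157, -0.2421], [0.4446, -0.2153]] ctr [ 0.4858 -0.2125] sides [0.0343, 0.076, 0.0346, 0.0759]
((485.7994689941406, -212.50924682617188), (34.585330963134766, 76.61862182617188), 69.56048583984375)
z0.09 [[0.4522, -0.1721], [0.5199, -0.1973], [0.5089, -0.2283], [0.4414, -0.2029]] ctr [ 0.4806 -0.2002] sides [0.0326, 0.0722, 0.0329, 0.0722]
((480.5547790527344, -200.2310028076172), (32.867164611816406, 72.8122787475586), 69.56048583984375)
```

```bash
cat >> h.py <<'E'
from scipy.spatial.transform import Rotation as Ro
def Rt(o): return Ro.from_euler("xyz",o["eef_rot"])
def go(o,p,yaw,rotfirst=True):
    R=Rt(o);G=Ro.from_euler("xyz",[np.pi,0,yaw])
    print("rotvec",(R.inv()*G).as_rotvec().round(4),"then d",(G if rotfirst else R).inv().apply(np.asarray(p)-o["ee_pos"]).round(4))
E
python3 - <<'E'
from station import ctrl
from h import *
go(ctrl.get_obs(),[.5276,.1412,.227],.104+np.pi)
E
```

```text
rotvec [-1.000e-03 -3.000e-04 -4.177e-01] then d [-0.3164 -0.4168 -0.    ]
```

```bash
python3 shift.py '[[0,0,0,0,0,-0.139],[0,0,0,0,0,-0.139],[0,0,0,0,0,-0.139],[-0.0288,-0.0379,0,0,0,0],[-0.0288,-0.0379,0,0,0,0],[-0.0288,-0.0379,0,0,0,0],[-0.0288,-0.0379,0,0,0,0],[-0.0288,-0.0379,0,0,0,0],[-0.0288,-0.0379,0,0,0,0],[-0.0288,-0.0379,0,0,0,0]]' 0 10
python3 shift.py '[[-0.0288,-0.0379,0,0,0,0],[-0.0288,-0.0379,0,0,0,0],[-0.0288,-0.0379,0,0,0,0],[-0.0288,-0.0379,0,0,0,0],[0,0,0,0,0,0],[0,0,0,0,0,0]]'
python3 - <<'E'
from station import ctrl
import cv2,pickle
from h import *
go(ctrl.get_obs(),[.5276,.1412,.227],.104+np.pi)
c=ctrl.camera("wrist");pickle.dump(c,open("w1.pkl","wb"));cv2.imwrite("pics/w1.png",c["pixels"]);print(c["extrinsics"],c["fx"])
E
```

```text
time_s: 1.1
ee_pos: [0.3985, 0.2783, 0.2274]
eef_rot: [-3.142, -0.0, -3.038]
force: [-0.5, 0.1, -0.3]
grip_width: 0.0172
grip_force: 0.0
time_s: 1.7
ee_pos: [0.5279, 0.1405, 0.2268]
eef_rot: [3.142, -0.001, -3.04]
force: [-0.0, 0.0, -0.7]
grip_width: 0.0005
grip_force: 0.0
rotvec [ 0.     -0.0012 -0.0026] then d [ 0.0002  0.0008 -0.0002]
[[-1.01010685e-01 -9.57179890e-01 -2.71299648e-01  4.48133805e-01]
 [ 9.94885213e-01 -9.73206832e-02 -2.70572994e-02  1.32535317e-01]
 [-5.04364221e-04 -2.72645084e-01  9.62114548e-01  3.84351266e-01]
 [ 0.00000000e+00  0.00000000e+00  0.00000000e+00  1.00000000e+00]] 335.72010926358394
```

View pics/w1.png

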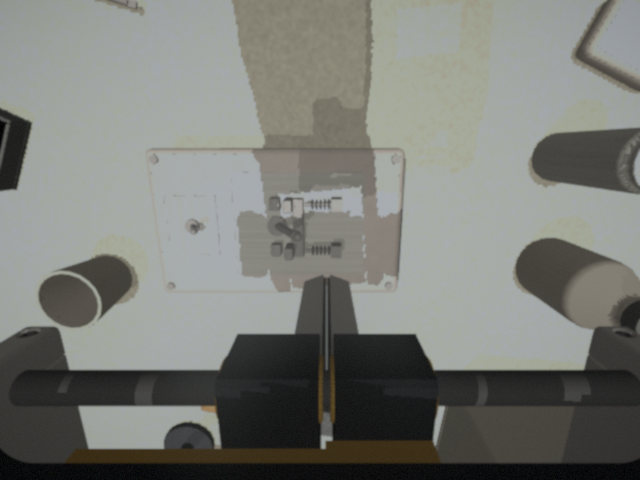

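Wrist view: screws at (153,159), (397,159), (171,286) and (389,286); post tops at (276,204) and (277,249); bat from (272,227) to (298,236).

Run:
```python
import pickle
from h import *
c=pickle.load(open("w1.pkl","rb"))
P=np.array([plane(c,u,v,.056)[:2] for u,v in[(153,159),(397,159),(389,286),(171,286)]])
print(P.round(4),P.mean(0),[np.linalg.norm(P[i]-P[i-1]) for i in range(4)])
d=P[1]-P[0]+P[2]-P[3];yaw=np.arctan2(-d[0],d[1]);print("yaw",yaw)
C=P.mean(0)
def b(p):
    q=np.asarray(p)[:2]-C;return np.array([q[0]*np.cos(yaw)+q[1]*np.sin(yaw),-q[0]*np.sin(yaw)+q[1]*np.cos(yaw)])*1000
for n,u,v,z in[("post",276,204,.065),("post",277,249,.065),("tip",298,236,.099),("jaw",293,205,.079),("jaw",290,252,.079),("lamp",193,227,.07)]:print(n,b(plane(c,u,v,z)).round(1))
```

```text
[[ 0.4757 -0.0302]
 [ 0.4522  0.2004]
 [ 0.5819  0.2126]
 [ 0.6052 -0.0164]] [0.52873348 0.09159504] [np.float64(0.13023838070014804), np.float64(0.23180664024047176), np.float64(0.13019406417181006), np.float64(0.23016104970340268)]
yaw 0.1012997173720607
post [-23.5   0.6]
post [21.5 -0.2]
tip [-0.8 24. ]
jaw [-24.9  18.3]
jaw [20.2 14.2]
lamp [ -2.1 -79.3]
```

```bash
python3 shift.py '[[0.003,0.002,0.04,0,0,0],[0,0,0.04,0,0,0],[0,0,0.038,0,0,0],[0,0,0,0,0,0],[0,-0.01,0,0,0,0],[0,-0.01,0,0,0,0]]'
python3 shift.py '[[0,-0.007,0,0,0,0],[0,-0.007,0,0,0,0],[0,-0.007,0,0,0,0],[0,-0.007,0,0,0,0],[0,-0.004,0,0,0,0],[0,0,0,0,0,0]]'
python3 shift.py '[[0,0.01,0,0,0,0],[0,0.01,0,0,0,0],[0,0,-0.04,0,0,0],[0,0,-0.04,0,0,0],[0,0,-0.04,0,0,0],[0,0,0,0,0,0]]' 0.094
python3 - <<'E'
from station import ctrl
import cv2,pickle
c=ctrl.camera("scene");pickle.dump(c,open("s2.pkl","wb"))
w=ctrl.camera("wrist");pickle.dump(w,open("w2.pkl","wb"))
a=cv2.resize(c["pixels"][170:320,180:420],(480,300),interpolation=2)
b=cv2.resize(w["pixels"][130:280,140:420],(560,300),interpolation=2)
import numpy as np
o=np.zeros((600,600,3),np.uint8);o[:300,:480]=a;o[300:,:560]=b
cv2.imwrite("pics/s2.png",cv2.convertScaleAbs(o,alpha=1.4))
E
```

```text
time_s: 2.35
ee_pos: [0.5278, 0.1235, 0.1123]
eef_rot: [3.14, 0.004, -3.037]
force: [0.4, 7.1, 4.4]
grip_width: 0.0
grip_force: 3.6
time_s: 2.95
ee_pos: [0.53, 0.0904, 0.1095]
eef_rot: [-3.141, -0.0, -3.039]
force: [0.4, 0.3, 0.3]
grip_width: 0.0003
grip_force: 0.0
time_s: 3.55
ee_pos: [0.5294, 0.1123, 0.2348]
eef_rot: [3.141, 0.008, -3.037]
force: [-0.4, 0.1, 0.1]
grip_width: 0.0448
grip_force: 0.0
```

View pics/s2.png

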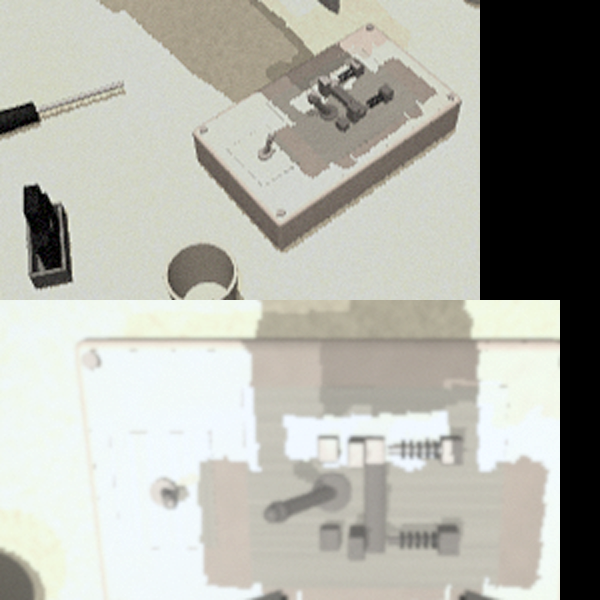

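The bat now leans to -y (off) and the lamp toggle is unchanged. Next, the stand.

Run:
```python
from station import ctrl
from h import *
go(ctrl.get_obs(),[.486,-.2125,.235],-.36+np.pi)
```

```text
rotvec [3.000e-04 9.000e-04 4.641e-01] then d [-0.0751 -0.3183 -0.0054]
```

```bash
python3 shift.py '[[0,0,0,0,0,0.116],[0,0,0,0,0,0.116],[0,0,0,0,0,0.116],[0,0,0,0,0,0.116],[-0.0107,-0.0455,0,0,0,0],[-0.0107,-0.0455,0,0,0,0],[-0.0107,-0.0455,0,0,0,0],[-0.0107,-0.0455,0,0,0,0],[-0.0107,-0.0455,0,0,0,0],[-0.0107,-0.0455,0,0,0,0]]' 0.05
python3 shift.py '[[-0.0107,-0.0455,0,0,0,0],[0,0,0,0,0,0],[0,0,0,0,0,0]]'
python3 - <<'E'
from station import ctrl
import cv2,pickle
c=ctrl.camera("wrist");o=ctrl.get_obs();pickle.dump((c,o),open("w3.pkl","wb"))
cv2.imwrite("pics/w3.png",cv2.convertScaleAbs(c["pixels"],alpha=1.8));print(o["ee_pos"],o["eef_rot"])
E
```

```text
time_s: 4.65
ee_pos: [0.4908, -0.1683, 0.2278]
eef_rot: [3.141, -0.003, 2.781]
force: [0.5, 1.5, -0.4]
grip_width: 0.0502
grip_force: 0.0
time_s: 4.95
ee_pos: [0.4851, -0.2135, 0.2277]
eef_rot: [3.141, -0.003, 2.779]
force: [0.1, -0.7, 0.0]
grip_width: 0.0499
grip_force: 0.0
[ 0.48541676 -0.21267364  0.22812664] [ 3.14111901e+00 -2.28587994e-03  2.78082491e+00]
```

View pics/w3.png

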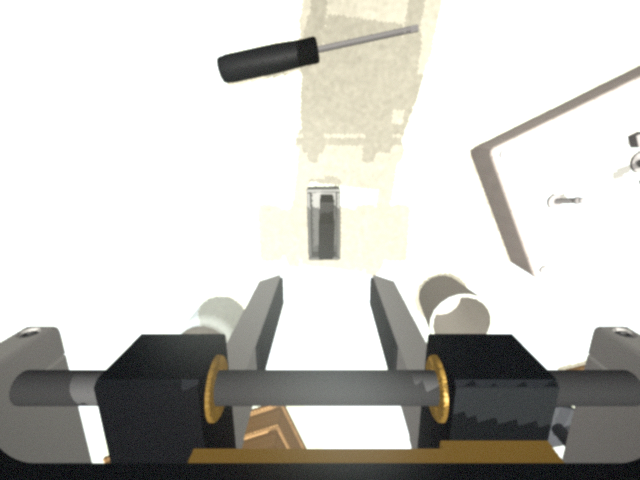

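The tray is at columns 307–340, rows 186–260, with the block (darkest) about columns 317–333 and aligned with the view. I'll segment it next.

```bash
python3 - <<'E'
import pickle
from h import *
c,o=pickle.load(open("w3.pkl","rb"))
g=cv2.cvtColor(c["pixels"],6)
print(g[182:266:3,302:346:2])
E
cat > /dev/null
```

```text
[[149 149 145 143 160 166 163 162 143 132 130 132 130 129 132 133 130 131
  127 129 142 147]
 [147 148 150 156 167 170 162 160 163 162 161 154 161 156 147 149 136 129
  134 154 153 153]
 [146 145 135  87  80  78  80  78  79  79  79  81  79  80  78  79  79  83
   97 164 179 178]
 [149 148 133 119 118 123 121 124 126 122 115 112 112 112 111 109 111 105
  113 146 179 178]
 [148 147 135 116  85 115 135 137 137 118  94  92  93  91  91 106 123  98
  120 151 179 178]
 [146 148 135 121  94 125 137 137 135  94  50  50  53  50  51  64 117  97
  117 146 178 178]
 [146 147 137 120  90 108 136 136 133  76  49  51  50  52  50  53  97  98
  119 150 179 179]
 [147 149 138 121  96 122 136 137 132  80  67  65  63  66  64  65 101  94
  118 152 178 178]
 [145 144 131 115  91 100 125 133 126  83  67  64  64  64  60  63  73  88
  117 130 164 170]
 [149 145 130  93  87  80  89  92  91  69  64  65  63  64  62  62  75  73
   87 121 146 147]
 [144 143 129  93  80  82  92  91  84  65  60  55  60  59  53  56  74  74
   86 115 142 144]
 [146 147 134  92  81  78  88  91  86  59  50  52  51  49  52  53  75  76
   
[... 804 characters left out ...]
6  56  56  54  57  57  76  81
   88 119 144 145]
 [147 148 147 110  84  79  86  86  73  61  58  58  56  56  57  57  73  79
   88 118 144 147]
 [148 150 146 110  87  75  79  79  66  56  57  58  57  57  55  57  71  75
   89 123 150 147]
 [145 146 145 109  85  71  74  75  65  58  56  56  58  57  58  60  68  77
   90 126 148 144]
 [146 149 148 119  87  69  66  67  63  60  57  58  57  57  57  58  62  75
   90 125 148 146]
 [148 147 146 125  85  82  81  83  77  59  60  58  55  58  57  66  84  85
   86 124 147 147]
 [152 146 145 140 130 126 130 130 127 124 127 131 134 131 132 132 133 130
  136 146 147 148]
 [154 151 147 146 147 148 149 149 150 145 143 148 150 149 150 149 148 146
  146 147 147 149]]
```

Run:
```python
import pickle
from h import *
d=pickle.load(open("c0.pkl","rb"))
g=cv2.cvtColor(d["scene"]["pixels"],6)
print("scene cols188-220 rows258-316");print(g[258:316:3,188:220:2])
```

```text
scene cols188-220 rows258-316
[[146 139 142 143 144 142 142 144 141 143 142 143 141 142 143 143]
 [140 145 145 145 147 119 144 142 138 143 142 140 144 139 141 141]
 [143 145   2  20  22  16 122 143 142 143 144 142 143 142 144 141]
 [145 145   0  18  16  25   1  14 152 144 140 145 143 142 143 141]
 [143 147  13  25  28  19   0   7  19 147 144 132 143 141 140 141]
 [141 146  11  15  14  23   9   3   2  30  32  77 149 143 141 141]
 [144 143   0  16   4   0   7   4  11   0  31  86  65 147 141 140]
 [142 142 134   1  21   8  10  17   1   0   0  90  19 146 141 141]
 [141 141 144  40   5   4  19   4  13  20   0  86  13 150 140 142]
 [142 147 146  81  11   6  20   6   2  18   1  90  11 134 142 142]
 [143 142 143  83  20   3  22  24   0   1   6  86  11  78 147 144]
 [144 141 143  86  19  12  25  24  13   5   5  68  23  51 146 143]
 [142 143 142  78  18   7   0   0   9   2   7  35  44  35 145 141]
 [144 143 141  87  17  50   1   1   4   1  10  29  66  34 145 143]
 [143 145 142  87  25  38  45  12   0   7   0  27  87  28 145 141]
 [139 142 143  91  22  33  89  27  10   2   9  32  97  18 148 143]
 [140 140 144  88  55  78  98  78  77  66  37  36  30  17 148 141]
 [142 139 143 144  31  35  36  36  43  39  37  36  34  34 120 145]
 [143 143 141 144 127  36  32  47  40  56  72 123 125 149 143 141]
 [141 141 141 138 143 135 131 143 141 141 143 142 143 142 145 143]]
```

Run:
```python
import pickle
from h import *
c,o=pickle.load(open("w3.pkl","rb"))
d=pickle.load(open("c0.pkl","rb"))
C=np.array([.4858,-.2125]);y=o["eef_rot"][2]-np.pi;R=np.array([[np.cos(y),-np.sin(y)],[np.sin(y),np.cos(y)]]);print("yaw",y,c["extrinsics"][:3,3])
for n,sx,sy,z in[("standtop",40,18,.026),("standbot",40,18,0),("base",30,7,.004),("shoulder",30,7,.059),("gripbot",16,7,.059),("griptop",16,7,.094)]:
    print(n)
    for k,cc in(("w",c),("s",d["scene"]),("t",d["top"])):
        print("  ",k,[proj(cc,[*(C+R@np.array([a*sx,b*sy])/1000),z]).round(1).tolist() for a in(-1,1) for b in(-1,1)])
```

```text
yaw -0.3607677394005484 [ 0.41033346 -0.18532561  0.38540771]
standtop
   w [[310.4, 186.8], [344.3, 186.8], [311.4, 258.3], [343.4, 258.2]]
   s [[194.3, 271.4], [212.3, 268.2], [195.7, 305.8], [214.6, 302.2]]
   t [[406.4, 290.8], [393.3, 286.1], [416.0, 262.0], [403.0, 257.4]]
standbot
   w [[311.4, 184.3], [343.1, 184.2], [312.4, 251.4], [342.3, 251.4]]
   s [[197.5, 278.2], [215.0, 275.0], [199.0, 312.1], [217.5, 308.5]]
   t [[404.5, 291.3], [391.7, 286.7], [414.0, 263.1], [401.2, 258.5]]
base
   w [[321.1, 193.5], [333.5, 193.5], [321.4, 244.3], [333.2, 244.3]]
   s [[202.6, 280.2], [209.5, 279.0], [204.0, 305.6], [211.1, 304.3]]
   t [[402.1, 286.2], [397.0, 284.4], [409.2, 265.0], [404.2, 263.3]]
shoulder
   w [[320.3, 200.9], [334.6, 200.9], [320.7, 259.2], [334.3, 259.2]]
   s [[195.9, 265.5], [203.2, 264.2], [197.0, 291.6], [204.6, 290.2]]
   t [[406.0, 284.9], [400.8, 283.1], [413.4, 262.8], [408.2, 261.0]]
gripbot
   w [[320.4, 215.1], [334.6, 215.0], [320.6, 246.1], [334.4, 246.1]]
   s [[196.2, 271.4], [203.5, 270.1], [196.8, 285.3], [204.2, 283.9]]
   t [[407.8, 279.8], [402.5, 277.9], [411.7, 268.0], [406.5, 266.1]]
griptop
   w [[319.7, 222.7], [335.5, 222.7], [320.0, 257.0], [335.3, 256.9]]
   s [[191.5, 261.3], [199.0, 260.0], [192.0, 275.5], [199.7, 274.1]]
   t [[410.5, 278.7], [405.1, 276.8], [414.6, 266.6], [409.2, 264.7]]
```

The prediction from the top view matches the wrist view within about 1–2 px, so the block is centred in its tray. Grasping now.

```bash
python3 shift.py '[[0,-0.001,0.04,0,0,0],[0,0,0.04,0,0,0],[0,0,0.04,0,0,0],[0,0,0.02,0,0,0],[0,0,0.009,0,0,0],[0,0,0,0,0,0],[0,0,0,0,0,0]]'
python3 shift.py '[[0,0,0,0,0,0],[0,0,0,0,0,0],[0,0,0,0,0,0],[0,0,0,0,0,0],[0,0,0,0,0,0],[0,0,0,0,0,0]]' 0 30
```

```text
time_s: 5.7
ee_pos: [0.4859, -0.214, 0.0815]
eef_rot: [-3.141, 0.001, 2.782]
force: [0.5, 0.1, -0.2]
grip_width: 0.05
grip_force: 0.0
time_s: 6.3
ee_pos: [0.4853, -0.2145, 0.0806]
eef_rot: [-3.142, 0.0, 2.781]
force: [-0.0, 0.4, 1.7]
grip_width: 0.0139
grip_force: 30.0
```

```bash
python3 shift.py '[[0,0,-0.01,0,0,0],[0,0,-0.03,0,0,0],[0,0,-0.04,0,0,0],[0,0,-0.04,0,0,0],[0,0,-0.04,0,0,0],[0,0,0,0,0,-0.116],[0,0,0,0,0,-0.116],[0,0,0,0,0,-0.116],[0,0,0,0,0,-0.116],[0,0,0,0,0,0]]'
python3 - <<'E'
from station import ctrl
from h import *
go(ctrl.get_obs(),[.5304,.092,.24],.1025+np.pi)
E
```

```text
time_s: 7.3
ee_pos: [0.4851, -0.2144, 0.241]
eef_rot: [-3.141, 0.0, -3.037]
force: [-0.1, 0.2, 0.4]
grip_width: 0.0135
grip_force: 30.0
rotvec [-0.0002  0.0003  0.0026] then d [-0.0764  0.3001  0.001 ]
```

```bash
python3 shift.py '[[-0.0109,0.0429,0,0,0,0],[-0.0109,0.0429,0,0,0,0],[-0.0109,0.0429,0,0,0,0],[-0.0109,0.0429,0,0,0,0],[-0.0109,0.0429,0,0,0,0],[-0.0109,0.0429,0,0,0,0],[-0.011,0.0427,0,0,0,0.0026],[0,0,0.04,0,0,0],[0,0,0.034,0,0,0],[0,0,0,0,0,0]]'
python3 - <<'E'
from station import ctrl
import cv2,pickle,numpy as np
D={n:ctrl.camera(n) for n in("wrist","scene","top")};o=ctrl.get_obs();pickle.dump((D,o),open("w4.pkl","wb"));print(o["ee_pos"],o["eef_rot"])
w=cv2.resize(D["wrist"]["pixels"][120:290,140:420],(800,486),interpolation=2)
cv2.imwrite("pics/w4.png",cv2.convertScaleAbs(w,alpha=1.6))
s=cv2.resize(D["scene"]["pixels"][150:300,280:420],(560,600),interpolation=2)
cv2.imwrite("pics/s4.png",cv2.convertScaleAbs(s,alpha=1.6))
E
```

```text
time_s: 8.3
ee_pos: [0.5284, 0.0921, 0.1629]
eef_rot: [-3.142, -0.007, -3.044]
force: [0.6, 0.2, -0.0]
grip_width: 0.014
grip_force: 30.0
[0.53104729 0.09179556 0.16845657] [-3.14158599e+00  2.14516437e-03 -3.04288833e+00]
```

View pics/w4.png

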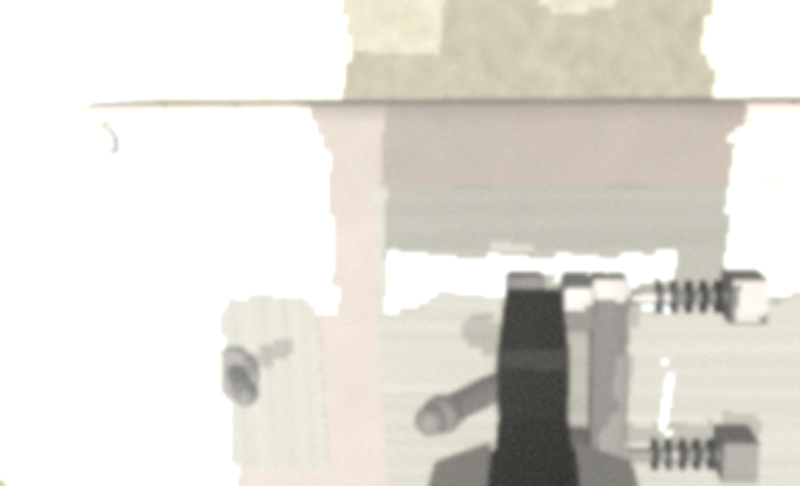

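The wrist crop shows the block between the posts (left) and the prongs (right), with the bat at (435,415) leaning clear to -y. The block's near end is at about row 290, level with the near post. I'll quantify x.

Run:
```python
import pickle
from h import *
D,o=pickle.load(open("w4.pkl","rb"));c=D["wrist"]
g=cv2.cvtColor(c["pixels"],6)
print("rows 212-228, cols 314-346 step2");print(np.c_[range(210,230),g[210:230,314:346:2]])
C=np.array([.5305,.091]);y=.1025;R=np.array([[np.cos(y),-np.sin(y)],[np.sin(y),np.cos(y)]])
def P(x,yy,z):return [proj(D[k],[*(C+R@np.array([x,yy])/1000),.055+z/1000]).round(1).tolist() for k in("wrist","scene","top")]
for n,a in[("post- tops",[(-29,-6,10),(-29,4,10),(-17,-6,10)]),("prong- tops",[(-29,9,24),(-29,17,24)]),("prong+ ",[(29,9,24),(29,17,24),(17,17,24)]),("stops tops",[(-29,64,16),(-17,64,16),(29,64,16),(17,64,16)]),("screws",[(-65,115,1),(65,115,1),(65,-115,1),(-65,-115,1)])]:
    print(n,[P(*q) for q in a])
T=Rt(o)
print("block bottom pts")
for x in(-30,30):
  for s in(-7,7):
    for h in(.0766,.0766-.055):
      p=o["ee_pos"]+T.apply([-x/1000,s/1000,h]);print(x,s,round(h,3),[proj(D[k],p).round(1).tolist() for k in("wrist","scene","top")])
```

```text
rows 212-228, cols 314-346 step2
[[210 177 174 174 174 174 167 153 153 154 154 166 179 180 175 175 175]
 [211 180 180 179 179 180 177 174 175 174 175 176 180 180 180 180 181]
 [212 180 180 180 180 179 180 180 179 180 179 180 180 180 180 180 180]
 [213 179 179 176 176 176 176 176 176 179 180 180 180 176 177 176 177]
 [214 180 178 159 154 154 155 154 157 174 177 178 173 159 158 159 159]
 [215 180 170 120 106 105 106 107 116 155 163 169 157 116 114 115 117]
 [216 180 161  95  83  85  87  86  91 121 137 157 139  82  79  80  83]
 [217 181 159  95  92  93  95  97  95 111 126 155 126  75  73  75  77]
 [218 181 160  99  98 100 102 102 100 109 127 153 114  74  76  75  76]
 [219 181 160  97  98  99  99 102  99 108 123 131  99  81  83  85  84]
 [220 180 160  89  87  90  89  89  89  95 109 107  87 105 116 115 115]
 [221 181 158  71  65  65  68  67  66  69  77  77  81 136 149 148 148]
 [222 177 153  56  46  50  51  49  49  50  49  53  78 151 161 162 161]
 [223 167 141  50  43  46  44  43  43  44  44  42  73 152 163 162 161]
 [224 148 120  48  43  43  43  44  43  43  41  43  72 150 162 161 159]
 [
[... 1012 characters left out ...]
3.0, 170.1], [364.6, 183.1], [245.8, 287.6]], [[456.3, 321.6], [405.4, 217.5], [240.9, 237.5]], [[194.0, 322.7], [320.2, 275.7], [329.4, 227.3]], [[175.6, 171.6], [281.3, 234.2], [335.5, 277.2]]]
block bottom pts
-30 -7 0.077 [[315.4, 226.3], [333.1, 207.7], [291.0, 266.8]]
-30 -7 0.022 [[312.1, 248.6], [333.0, 189.2], [290.1, 264.6]]
-30 7 0.077 [[335.4, 226.3], [338.3, 204.5], [285.4, 267.5]]
-30 7 0.022 [[338.0, 248.6], [338.6, 185.9], [284.3, 265.2]]
30 -7 0.077 [[316.1, 304.8], [352.0, 225.4], [288.5, 243.1]]
30 -7 0.022 [[313.4, 346.4], [353.0, 207.2], [287.5, 239.8]]
30 7 0.077 [[334.9, 304.8], [357.4, 222.0], [282.9, 243.7]]
30 7 0.022 [[337.1, 346.4], [358.6, 203.7], [281.6, 240.4]]
```

View pics/s4.png

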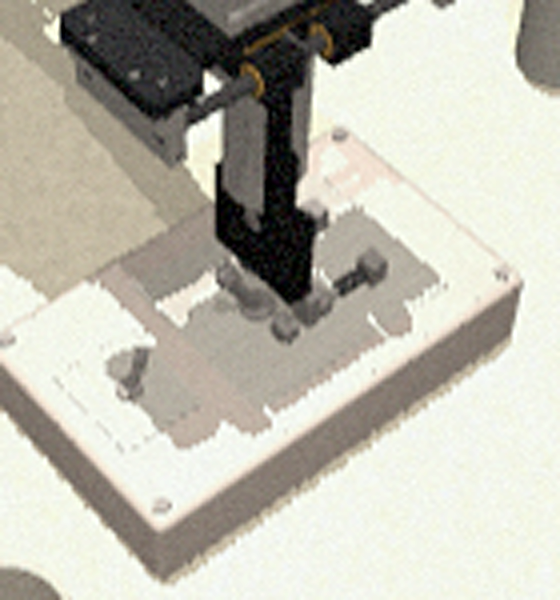

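The arm was still settling when the wrist picture was taken, so I'll re-measure at rest.

```bash
python3 shift.py '[[0,0,0,0,0,0],[0,0,0,0,0,0]]' | head -3
cat > m.py <<'E'
import pickle
from station import ctrl
from h import *
D={k:ctrl.camera(k) for k in("wrist","scene")};o=ctrl.get_obs();pickle.dump((D,o),open("w5.pkl","wb"));c=D["wrist"]
print(o["ee_pos"],o["eef_rot"],o["force"])
g=cv2.cvtColor(c["pixels"],6)
def blur(a):return a
print(np.c_[range(205,235),g[205:235,312:350:2]])
C=np.array([.5287,.0916]);y=.1025;R=np.array([[np.cos(y),-np.sin(y)],[np.sin(y),np.cos(y)]])
def P(x,yy,z):return proj(c,[*(C+R@np.array([x,yy])/1000),.055+z/1000]).round(1).tolist()
for q in[(-29,-6,10),(-29,4,10),(-29,-6,0),(-29,9,24),(-29,17,24),(-29,9,0)]:print(q,P(*q))
T=Rt(o)
for s in(-7,7):print("block",proj(c,o["ee_pos"]+T.apply([.03,s/1000,.0766])).round(1))
b=R.T@(o["ee_pos"][:2]-C);print("tcp in box",b*1000)
E
python3 m.py
```

```text
time_s: 8.65
ee_pos: [0.5308, 0.0918, 0.1679]
eef_rot: [3.142, 0.002, -3.042]
[0.53057908 0.09183806 0.16731452] [-3.14157761e+00  1.27993256e-03 -3.04149485e+00] [ 0.13034727 -0.09690913 -0.97643871]
[[205 179 179 180 175 175 174 174 174 158 164 180 179 179 180 180 178 174
  175 174]
 [206 180 179 180 179 180 180 178 179 175 176 180 180 180 180 180 180 180
  180 180]
 [207 180 179 180 177 177 179 179 177 178 179 180 180 180 180 180 180 180
  179 180]
 [208 180 181 179 165 167 168 169 168 169 177 180 180 179 176 176 175 176
  176 176]
 [209 180 180 177 139 137 139 141 140 141 167 180 180 173 156 154 154 154
  160 157]
 [210 180 180 176 123 101 102 105 104 107 153 179 180 164 109 105 107 107
  120 112]
 [211 180 180 177 128 115 115 119 120 119 148 178 179 158  81  76  76  77
   85  90]
 [212 181 180 177 140 146 148 150 150 150 156 172 170 156  78  76  76  77
   79 113]
 [213 180 181 178 147 158 161 164 164 163 158 156 157 156  80  78  81  82
   85 134]
 [214 180 181 179 146 158 159 162 164 165 152 137 152 156  86  95 102 104
  104 137]
 [215 180 181 178 139 143 145 147 159 160 140 126
[... 1195 characters left out ...]
 53  97 101 103 104
   97  92]
 [230 123 117  68  47  48  45  48  44  46  44  44  42  55 104 108 110 110
   98  92]
 [231 121 114  63  47  45  46  44  45  43  42  44  42  54 107 117 119 117
  104  92]
 [232 119 110  59  45  47  48  47  44  44  44  45  45  50 104 118 121 121
  104  92]
 [233 121 108  56  47  45  45  43  43  45  43  44  44  50 100 119 122 122
  103  92]
 [234 121 107  52  48  46  45  46  45  46  46  42  46  46  96 122 123 122
  101  93]]
(-29, -6, 10) [318.4, 211.4]
(-29, 4, 10) [331.2, 211.3]
(-29, -6, 0) [318.7, 209.1]
(-29, 9, 24) [338.1, 214.8]
(-29, 17, 24) [348.9, 214.8]
(-29, 9, 0) [337.1, 209.0]
block [316.4 219.5]
block [336.  219.5]
tcp in box [1.89357845 0.0445459 ]
```

```bash
python3 shift.py '[[0.0025,0.001,0,0,0,0],[0,0,0.006,0,0,0],[0,0,0.006,0,0,0],[0,0,0.004,0,0,0],[0,0,0,0,0,0],[0,0,0,0,0,0]]'; python3 m.py | grep -v '\['' *[0-9]* ' | tail -8; python3 -c "
from station import ctrl;o=ctrl.get_obs();print(o['ee_pos'],o['force'])"
```

```text
time_s: 9.35
ee_pos: [0.5277, 0.0927, 0.1503]
eef_rot: [3.142, -0.0, -3.041]
force: [-0.1, 0.2, 0.0]
grip_width: 0.0141
grip_force: 30.0
(-29, 4, 10) [329.9, 220.1]
(-29, -6, 0) [316.7, 217.4]
(-29, 9, 24) [337.3, 224.3]
(-29, 17, 24) [348.7, 224.3]
(-29, 9, 0) [336.3, 217.4]
block [316.3 220.4]
block [336.  220.4]
tcp in box [-0.75312122  1.16227659]
[0.52783191 0.09267912 0.15061669] [ 0.53685347  0.34034707 -1.1571714 ]
```

```bash
for i in 1; do python3 shift.py '[[0,0.0015,0,0,0,0],[0,0,0,0,0,0],[0,0,0,0,0,0]]'; python3 shift.py '[[0,0.0015,0,0,0,0],[0,0,0,0,0,0],[0,0,0,0,0,0]]'; python3 shift.py '[[0,0.0015,0,0,0,0],[0,0,0,0,0,0],[0,0,0,0,0,0]]'; done
```

```text
time_s: 9.75
ee_pos: [0.5277, 0.0939, 0.1506]
eef_rot: [-3.141, 0.0, -3.041]
force: [0.4, -4.4, 0.5]
grip_width: 0.0137
grip_force: 30.0
time_s: 10.05
ee_pos: [0.5275, 0.0956, 0.1506]
eef_rot: [-3.141, 0.0, -3.041]
force: [0.8, -4.7, 1.9]
grip_width: 0.014
grip_force: 30.0
time_s: 10.35
ee_pos: [0.5274, 0.0971, 0.1506]
eef_rot: [-3.141, 0.0, -3.041]
force: [1.2, -4.8, 2.4]
grip_width: 0.014
grip_force: 30.0
```

```bash
python3 shift.py '[[0,0.001,0.001,0,0,0],[0,0.001,0.002,0,0,0],[0,0.001,0.001,0,0,0],[0,0.001,0,0,0,0],[0,0.001,0,0,0,0],[0,0,0,0,0,0],[0,0,0,0,0,0]]'; python3 shift.py '[[0,0.001,0,0,0,0],[0,0.001,0,0,0,0],[0,0,0,0,0,0],[0,0,0,0,0,0]]'
```

```text
time_s: 11.05
ee_pos: [0.5268, 0.1018, 0.1464]
eef_rot: [-3.141, 0.0, -3.041]
force: [2.3, -6.0, -0.6]
grip_width: 0.0138
grip_force: 30.0
time_s: 11.45
ee_pos: [0.5266, 0.1037, 0.1464]
eef_rot: [-3.141, 0.0, -3.041]
force: [1.1, -6.7, 0.5]
grip_width: 0.0138
grip_force: 30.0
```

```bash
python3 shift.py '[[0,0.0007,0,0,0,0],[0,0,0.003,0,0,0],[0,0,0.002,0,0,0],[0,0,0,0,0,0],[0,0,0,0,0,0]]';python3 shift.py '[[0,0,0.002,0,0,0],[0,0,0,0,0,0],[0,0,0,0,0,0]]'
```

```text
time_s: 11.95
ee_pos: [0.5266, 0.1044, 0.1413]
eef_rot: [-3.141, 0.0, -3.041]
force: [1.8, -7.9, -0.2]
grip_width: 0.0137
grip_force: 30.0
time_s: 12.25
ee_pos: [0.5267, 0.1044, 0.1394]
eef_rot: [-3.141, 0.0, -3.041]
force: [2.2, -7.0, -0.5]
grip_width: 0.0138
grip_force: 30.0
```

The block is below the post tops with no vertical force. Checking x centring again before going fully down.

```bash
python3 shift.py '[[0,0,0.003,0,0,0],[0,0,0.002,0,0,0],[0,0,0,0,0,0],[0,0,0,0,0,0]]'; python3 m.py
```

```text
time_s: 12.65
ee_pos: [0.5266, 0.1044, 0.1343]
eef_rot: [-3.141, 0.0, -3.041]
force: [2.4, -6.9, -1.0]
grip_width: 0.014
grip_force: 30.0
[0.52661986 0.10439093 0.13430684] [-3.14089452e+00  1.15843206e-04 -3.04109755e+00] [ 2.39584904 -7.57420612 -0.72586805]
[[205 125 125 125 125 124 123 124 124 126 125 124 124 125 124 123 124 125
  123 124]
 [206 123 123 122 124 124 123 122 123 124 122 125 123 123 125 123 124 123
  122 123]
 [207 124 123 123 122 123 121 123 122 123 122 124 122 121 123 123 123 123
  122 123]
 [208 123 122 123 121 122 122 123 122 121 121 120 122 123 121 123 122 121
  122 122]
 [209 122 122 122 122 123 122 120 123 122 123 123 123 122 121 122 122 121
  122 122]
 [210 122 122 122 121 123 122 123 121 120 121 122 121 122 123 123 123 121
  121 123]
 [211 122 121 122 122 123 122 121 122 122 123 122 123 122 121 123 122 122
  123 122]
 [212 122 122 123 123 123 122 122 123 123 122 122 123 123 122 122 124 123
  124 123]
 [213 124 124 124 124 124 123 123 123 123 124 124 125 125 124 123 123 124
  124 124]
 [214 126 125 125 127 125 132 134 127 126 125 126 127 127 125 126 126 131

[... 1257 characters left out ...]
1 100 109 108 106
  108 114]
 [230 117 109  58  42  41  39  41  41  42  39  39  41  59 130 143 142 138
  139 121]
 [231  99 106  55  42  43  42  38  40  40  41  39  41  62 147 159 158 143
  149 125]
 [232  95 103  54  40  43  40  42  43  40  38  40  36  62 149 162 158 125
  137 117]
 [233  95 102  50  42  39  40  40  40  41  41  38  39  60 144 159 153 114
  110  98]
 [234  95 104  45  41  43  39  41  38  37  39  39  40  55 138 152 140 107
  100  90]]
(-29, -6, 10) [298.7, 224.9]
(-29, 4, 10) [313.2, 224.8]
(-29, -6, 0) [299.9, 221.8]
(-29, 9, 24) [320.0, 229.6]
(-29, 17, 24) [332.3, 229.6]
(-29, 9, 0) [320.7, 221.7]
block [316.3 220.1]
block [336.  220.1]
tcp in box [-0.76044825 12.93664091]
```

The block's near end sits about 0.9 mm outside the prong's edge (nominal 1 mm), so x is centred. Lowering to contact.

```bash
python3 shift.py '[[0,0,0.002,0,0,0],[0,0,0,0,0,0],[0,0,0,0,0,0]]'; python3 shift.py '[[0,0,0.001,0,0,0],[0,0,0,0,0,0],[0,0,0,0,0,0]]'
```

```text
time_s: 13.05
ee_pos: [0.5267, 0.1044, 0.1324]
eef_rot: [-3.141, 0.0, -3.041]
force: [1.8, -7.4, 0.1]
grip_width: 0.0138
grip_force: 30.0
time_s: 13.35
ee_pos: [0.5267, 0.1044, 0.1316]
eef_rot: [-3.141, 0.0, -3.041]
force: [2.1, -7.3, 1.4]
grip_width: 0.0137
grip_force: 30.0
```

```bash
python3 shift.py '[[0,0,0.0008,0,0,0],[0,0,0,0,0,0],[0,0,0,0,0,0]]';  python3 shift.py '[[0,-0.001,0,0,0,0],[0,-0.0006,0,0,0,0],[0,0,0,0,0,0],[0,0,0,0,0,0]]'
```

```text
time_s: 13.65
ee_pos: [0.5268, 0.1044, 0.1315]
eef_rot: [-3.141, 0.001, -3.041]
force: [-2.0, -7.2, 10.3]
grip_width: 0.0139
grip_force: 30.0
time_s: 14.05
ee_pos: [0.5269, 0.1033, 0.1315]
eef_rot: [3.141, 0.001, -3.041]
force: [-2.3, -3.7, 8.6]
grip_width: 0.014
grip_force: 30.0
```

```bash
python3 shift.py '[[0,-0.0005,0,0,0,0],[0,0,0,0,0,0],[0,0,0,0,0,0]]';  python3 shift.py '[[0,-0.0005,0,0,0,0],[0,0,0,0,0,0],[0,0,0,0,0,0]]'
```

```text
time_s: 14.35
ee_pos: [0.527, 0.1029, 0.1315]
eef_rot: [3.141, 0.001, -3.041]
force: [-0.9, -3.0, 9.7]
grip_width: 0.0139
grip_force: 30.0
time_s: 14.65
ee_pos: [0.527, 0.1025, 0.1315]
eef_rot: [3.141, 0.001, -3.041]
force: [-1.1, -3.5, 10.0]
grip_width: 0.0138
grip_force: 30.0
```

```bash
python3 shift.py '[[0,-0.0005,0,0,0,0],[0,0,0,0,0,0],[0,0,0,0,0,0]]';  python3 shift.py '[[0,-0.0004,0,0,0,0],[0,0,0,0,0,0],[0,0,0,0,0,0]]'
```

```text
time_s: 14.95
ee_pos: [0.5271, 0.102, 0.1315]
eef_rot: [3.141, 0.001, -3.041]
force: [-1.7, -3.5, 9.9]
grip_width: 0.0137
grip_force: 30.0
time_s: 15.25
ee_pos: [0.5271, 0.1018, 0.1316]
eef_rot: [3.141, 0.001, -3.041]
force: [-1.4, -2.4, 9.3]
grip_width: 0.0141
grip_force: 30.0
```

```bash
python3 shift.py '[[0,-0.0005,0,0,0,0],[0,0,0,0,0,0],[0,0,0,0,0,0]]'
```

```text
time_s: 15.55
ee_pos: [0.5271, 0.1016, 0.1315]
eef_rot: [3.14, 0.001, -3.041]
force: [-1.2, 0.5, 8.6]
grip_width: 0.0138
grip_force: 30.0
```

The block is against the posts. Releasing and retreating.

```bash
python3 shift.py '[[0,0,0,0,0,0],[0,0,0,0,0,0],[0,0,0,0,0,0],[0,0,0,0,0,0],[0,0,0,0,0,0]]' 0.05; python3 shift.py '[[0,0,-0.01,0,0,0],[0,0,-0.03,0,0,0],[0,0,-0.04,0,0,0],[0,0,-0.04,0,0,0],[0.04,0,-0.01,0,0,0],[0.04,0,0,0,0,0],[0.04,0,0,0,0,0],[0,0,0,0,0,0],[0,0,0,0,0,0]]'
python3 - <<'E'
from station import ctrl
import cv2,pickle,numpy as np
D={n:ctrl.camera(n) for n in("wrist","scene","top")};o=ctrl.get_obs();pickle.dump((D,o),open("w6.pkl","wb"));print(o["ee_pos"])
s=D["scene"]["pixels"];o=np.zeros((600,800,3),np.uint8)
o[:300,:400]=cv2.resize(s[160:280,270:430],(400,300),interpolation=2)
o[:300,400:]=cv2.resize(s,(400,300),interpolation=3)
o[300:,:400]=cv2.resize(D["wrist"]["pixels"],(400,300),interpolation=3)
o[300:,400:]=cv2.resize(D["top"]["pixels"][200:320,220:380],(400,300),interpolation=2)
cv2.imwrite("pics/f.png",cv2.convertScaleAbs(o,alpha=1.5))
E
```

```text
time_s: 16.05
ee_pos: [0.5269, 0.1009, 0.1306]
eef_rot: [3.141, -0.0, -3.041]
force: [0.3, 0.1, -0.0]
grip_width: 0.0487
grip_force: 0.0
time_s: 16.95
ee_pos: [0.4076, 0.0888, 0.2618]
eef_rot: [3.142, 0.002, -3.041]
force: [0.3, 0.2, 0.6]
grip_width: 0.0499
grip_force: 0.0
[0.40827923 0.08883297 0.26079366]
```

View pics/f.png

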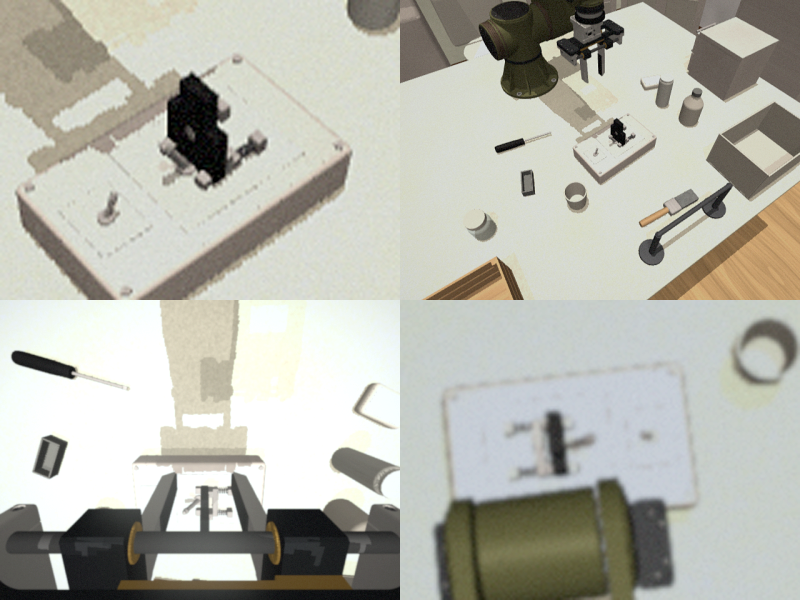

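The block stands upright between posts and jaw (scene crop about (197,130)). The bat is off, the lamp toggle is unchanged and the bystanders are in place. Handing in.

```bash
python3 -c "
from station import ctrl
print(ctrl.hand_in())"
```

```text
the job is handed in; nothing more can be done
None
```

The job is handed in: the big toggle is off and the block stands upright in the gap against the posts, held by the jaw and about centred. The small toggle and bystanders look unmoved in the last pictures; the hand-in returned no verdict.

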